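# Unlock a sloping slide-lid pen case and put its pen in the tray

## Task

The pen is shut in the sloping wooden pen case. Unlock the case by lifting the brass lock knob out of its notch, moving it up the slope and letting it drop into the upper notch; then slide the lid out of its grooves at the lock end and lay it flat on the desk, knob up. Take the pen out and lay it in either groove of the pen tray, and leave the ink bottle, stamp and eraser where they stand.

Things in the scene. Friction and masses are not known exactly. Their poses are not given: they have to be found in the camera images.
- pen_case: Dark wooden pen case on a stand, fixed. Level frame: z up, x to the back, y along the case; origin on the desk. The case is tilted 35 degrees about y, its top facing up and towards -x (the robot). Inside 74 mm (up the slope) x 160 mm (y) x 42 mm deep; walls 12 mm thick, ends 6 mm. Top of the groove lips: 54 mm above the case floor.
- case_floor (a point): Middle of the case's inner floor. Frame tilted with the case: x up the slope, y along the case, z out of the open top. In this frame the wall tops are at z = 42 mm; a cradle at y = +45 and at y = -45 mm (8 mm thick, up to z = 24) holds the pen; the floor between them is bare. Fingers must go in along z.
- case_exit (a point): Middle of the open end of the lid's grooves, at the level of the wall tops; frame as case_floor. The lid leaves only this way, towards -y, clear after 165 mm. Grooves: 2 mm play to each side and upwards; lips 5 mm thick above the lid at x beyond +39 and -39 mm, top 12 mm above this point. Outside, only the bolt stands in the lid's way.
- case_rack (a point): Top of the middle tooth of the brass notched rack at the upper corner of the open end; frame as case_floor. The tooth is 13 mm wide along x and 8 mm high, with a notch on each side of it and an end tooth of the same height beyond each notch. The bracket under it reaches 26 mm up the slope and 6 mm to -y from here.
- latch_knob (a point): Lock knob: upright brass post 13 mm across, axis along its z (out of the case); x is up the slope. The post ends 9 mm above this point, can be gripped down to 18 mm below it; rack teeth end 21 mm below it. A tab at its foot, 8 mm wide, sits in the lower notch; at the start this point is 12 mm below case_rack along x, 18 mm to +y, 21 mm out.
- latch_slide (a joint): Travel of the lock up the slope, m: 0 = lower notch, bolt before the lid (locked); 0.024 = upper notch, bolt clear of the lid (stop). It drags with about 1.5 N and stays where left.
- latch_lift (a joint): Lift of the lock knob along its axis, m: 0 = down in a notch; it must be above 0.008 to pass the middle tooth; stop at 0.014. A light spring (2 to 3 N) draws it down when released.
- lid_knob (a point): Centre of the round wooden knob (16 mm across, 24 mm tall, axis z) in the middle of the lid; 12 mm above the lid's upper face, 17 mm above its underside. Frame: z out of the lid, y along the case, x across, up the slope at the start.
- lid_board (a point): Middle of the lid board, 84 x 164 x 5 mm (x, y, z of its frame), dark wood, loose, about 90 g; half-way through its thickness. About 2.5 mm high when lying flat on the desk.
- pen_center (a point): Centre of the black capped fountain pen in the case: 132 mm long along its y, 13 mm thick, 28 g. It lies along the case, axis 22 mm above the case floor; between the cradles the space under and beside it is free (30 mm on each side).
- pen: The same pen; origin on its underside, 7 mm below the centre.
- lid: The same lid; origin in the middle of its underside.
- tray: Walnut pen tray, fixed, 55 x 230 x 14 mm (x, y, z of its frame); origin under its middle, on the desk. Floor 5 mm high, walls 5 mm thick; a 9 mm high, 2 mm thick divider along y makes two grooves, each 21 mm wide, centred at x = +12 and -12 mm. In a groove the pen's centre is about 12 mm above the desk.
- ink_bottle: Loose ink bottle, 49 x 48 x 58 mm, origin under its middle; leave alone.
- stamp: Loose hand stamp with a black handle, 24 x 48 x 66 mm, origin under its middle; leave alone.
- eraser: Loose eraser, 21 x 52 x 12 mm, origin under its middle; leave alone.
There are look-alikes about, which are no part of the job. Of the things that look like the lid, the larger one is meant.

How it is judged:
By the outcome, as a careful person would: the job done as asked, in the order asked, and still so for the second after the job is handed in, with the robot touching nothing.
It also fails if it takes over 66 s, if anything falls off the work surface, if the arm or the gripper's body presses on something with over 40 N, if the wrist force passes 120 N, or if a joint passes its speed limit or range.

## Robot

A 7-joint arm with a two-finger parallel gripper is mounted at the origin on the work surface; the furniture and walls round the work are solid. World frame = base frame: x ahead of the robot, y to its left, z up, the work surface at z = 0. Lengths are in m, angles in rad, forces in N, time in s.
With the tool pointing down it reaches from about 0.35 to 0.9 m from the base axis. Payload 8.1 kg.
Tool frame: the origin (TCP) lies midway between the tips of the shut fingers; the grasp point (between the pads) lies behind it (manip.tcp_to_grasp is the x of the grasp point in the tool frame, in m); x points along the fingers, y is the direction in which the jaws open and shut, and the axes are right-handed (so a half turn about x gives the same grasp; the last joint's range is limited). The gripper opens to 85 mm and grips with 20 to 120 N. Pads are 22 mm wide; open, the fingers measure 114 mm over their backs; the gripper's body (76 mm by 85 mm) begins 54 mm behind the grasp point. The pads swing forward as they close: fully open they stand 13 mm farther back than shut.
Start: joints at [1.189, 0.434, 0.025, 1.573, -0.012, 1.134, -0.075], TCP at [0.172, -0.601, 0.209] pointing down, gripper open.
Joint ranges: [-2.62, 2.62], [-0.44, 2.09], [-1.27, 1.32], [0.08, 2.57], [-1.32, 4.46], [0.12, 2], [-2.74, 2.74]. Speed limits (rad/s): [2.22, 2.22, 3.01, 3.01, 3.14, 3.14, 3.14].

## Interface

Orientations are given as a unit quaternion [w, x, y, z].
In Python, from workcell import manip gives the robot as it stands. The module is installed in compiled form; this text tells all that it offers. Calls block until the motion is done:
- manip.reach(position, orientation): joint-space move of the TCP to a pose.
- manip.line_to(position, rotation=None, vel=0.15): straight line of the TCP; rotation=None keeps the orientation; vel is the mean speed in m/s.
- manip.movej(angles): joint-space move.
- manip.let_go() and manip.close_gripper(newtons=None): open the fingers fully, or close them until they stop; newtons is the grip in N (None keeps the last).
- manip.dwell(seconds).
- manip.inverse_kinematics(position, orientation): joint angles nearest the present ones, or None.
- manip.observe(): the state.
- manip.read_camera(name): name is "scene" or "top" or "wrist"; returns the picture (420x560x3 uint8, blue, green, red); there is no depth.
- manip.calibration(name): a dict with "mtx" (3x3 intrinsics, pixels), "position" and "attitude" of the camera in the world. Camera axes: x right, y up, looking along -z (the intrinsics and any distortion apply to the point x, -y, -z); pixel columns grow to the right and rows downward; lengths in m; the calibration is good to about 2 mm. A picture is of the moment at which its call begins: read the wrist's pose just before it. calibration takes no time and is no camera call; for the wrist camera it gives the pose at the moment of the call.
A pose or a line that the arm cannot do raises manip.Unreachable and nothing moves.
- manip.finish_job(): hands the job in, once; it reports no verdict.
The state is a dict: "time_s": time; "joint_pos": joint angles; "qd": joint speeds; "tau": joint torques, N m; "tcp_pos": TCP position; "eef_rot": TCP orientation; "wrist_force": force on the tool from outside, world axes, zero at the start; "wrist_torque": the same for the moment, N m; "gripper_width": opening from 0.0 (shut) to 1.0 (fully open).
Only numpy, scipy, OpenCV 4.12 (cv2) and the standard library are available. Lean on these libraries where they do the work, as an engineer would, in place of code of your own. Each camera call takes 0.05 s, during which the arm holds its last target. There are 200 camera calls.

## Working session

There is one attempt and no reset: what is moved stays moved. The work goes in short steps, each a Python script; the robot and the scene stay as the last script left them, time stands still between calls to the robot, and variables do not carry over. Pictures are saved under pics/ and viewed, about 8 in all and at most 12, crops included, and the job is handed in when it is done.

```bash
mkdir -p pics; ls
python3 - <<'E'
from workcell import manip
import cv2, numpy as np
np.set_printoptions(precision=4,suppress=True)
for n in ("scene","top"):
    cv2.imwrite(f"pics/{n}0.png",manip.read_camera(n)); c=manip.calibration(n); print(n,c)
print(manip.calibration("wrist"),manip.tcp_to_grasp)
print(manip.observe())
E
```

```text
pics
scene {'mtx': array([[493.0351,   0.    , 280.5649],
       [  0.    , 493.0351, 216.678 ],
       [  0.    ,   0.    ,   1.    ]]), 'position': array([ 0.2318, -0.6071,  0.8189]), 'attitude': array([ 0.9043,  0.3567, -0.0806, -0.2204])}
top {'mtx': array([[544.7158,   0.    , 279.76  ],
       [  0.    , 544.7158, 213.5334],
       [  0.    ,   0.    ,   1.    ]]), 'position': array([ 0.2984, -0.0149,  1.2722]), 'attitude': array([-0.6957, -0.0697,  0.0634,  0.7121])}
{'mtx': array([[298.9573,   0.    , 279.0125],
       [  0.    , 298.9573, 207.7863],
       [  0.    ,   0.    ,   1.    ]]), 'position': array([ 0.2398, -0.5819,  0.3729]), 'attitude': array([ 0.7904, -0.112 ,  0.0855, -0.5961])} -0.0187
{'time_s': 0.1, 'joint_pos': array([ 1.1894,  0.4352,  0.025 ,  1.5739, -0.0116,  1.134 , -0.0751]), 'qd': array([-0.0024, -0.0004,  0.    , -0.0026,  0.0002, -0.0019,  0.0005]), 'tau': array([  0.0036, -67.1754,   1.0284, -31.69  ,   0.0158,   0.0073,
        -0.    ]), 'tcp_pos': array([ 0.1718, -0.6004,  0.2078]), 'eef_rot': array([-0.0977, -0.7001, -0.0987,  0.7004]), 'wrist_force': array([0.538 , 0.3327, 0.026 ]), 'wrist_torque': array([-0.0091, -0.0024,  0.0419]), 'gripper_width': 1.0031671964496807}
```

View pics/scene0.png

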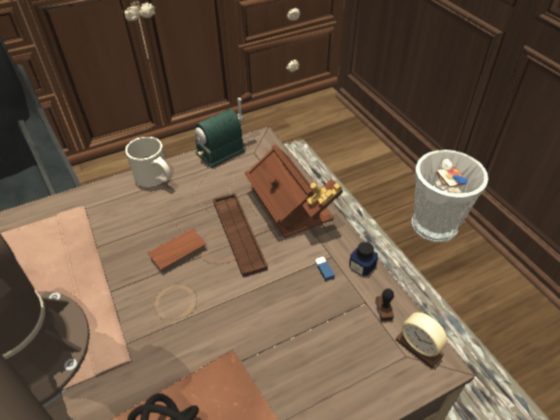

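View pics/top0.png

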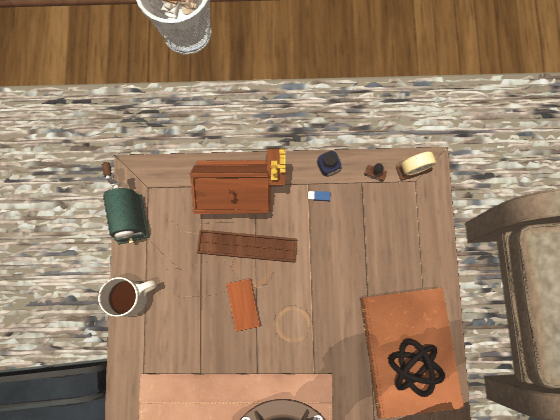

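Both views agree. The case is at top px (232,188), with the brass lock at its right (-y) end near (278,165) and the lid knob at (233,196). The tray is at (248,246), the eraser at (319,196), the bottle at (329,162) and the stamp at (376,171). A small look-alike board lies at (243,305). Next I'll enlarge the case in both views.

```bash
cat > h.py <<'E'
from workcell import manip
import cv2, numpy as np
from scipy.spatial.transform import Rotation as R
np.set_printoptions(precision=4,suppress=True)
def rot(q): return R.from_quat(np.asarray(q)[[1,2,3,0]])
def quat(M): return R.from_matrix(M).as_quat()[[3,0,1,2]]
def cam(n): c=manip.calibration(n); return c["mtx"],c["position"],rot(c["attitude"]).as_matrix()
def ray(c,p):
    K,o,M=c; d=np.linalg.inv(K)@[p[0],p[1],1]; d=M@(d*[1,-1,-1]); return o,d/np.linalg.norm(d)
def onplane(c,p,z=0,n=(0,0,1)):
    o,d=ray(c,p); n=np.asarray(n,float); return o+d*((z-n@o)/(n@d))
def tri(c1,p1,c2,p2):
    o1,d1=ray(c1,p1);o2,d2=ray(c2,p2); t=np.linalg.lstsq(np.c_[d1,-d2],o2-o1,rcond=None)[0]
    a,b=o1+t[0]*d1,o2+t[1]*d2; return (a+b)/2,np.linalg.norm(a-b)
def proj(c,P):
    K,o,M=c; q=K@((M.T@(np.asarray(P)-o))*[1,-1,-1]); return q[:2]/q[2]
E
python3 - <<'E'
from h import *
t=cv2.imread("pics/top0.png");s=cv2.imread("pics/scene0.png")
a=cv2.resize(t[140:225,182:302],None,fx=6,fy=6,interpolation=cv2.INTER_CUBIC)[:, :720]
b=cv2.resize(s[130:250,235:355],None,fx=5,fy=5,interpolation=cv2.INTER_CUBIC)
cv2.imwrite("pics/ct.png",a);cv2.imwrite("pics/cs.png",b)
T=cam("top")
for n,p,z in [("case fl",(193,213),.05),("case fr",(269,213),.05),("tray1",(200,232),.014),("tray2",(297,238),.014),("tray3",(296,262),.014),("tray4",(199,253),.014),("eraser",(319,196),.012),("bottle",(329,162),.05),("stamp",(376,171),.05),("board",(243,305),.01)]: print(n,onplane(T,p,z))
S=cam("scene")
print("lidknob",tri(T,(233,195),S,(275,184)))
E
```

```text
case fl [0.5376 0.192  0.05  ]
case fr [0.5334 0.018  0.05  ]
tray1 [0.499  0.1813 0.014 ]
tray2 [ 0.4794 -0.0452  0.014 ]
tray3 [ 0.4235 -0.0413  0.014 ]
tray4 [0.4496 0.1834 0.014 ]
eraser [ 0.5788 -0.1001  0.012 ]
bottle [ 0.6507 -0.1236  0.05  ]
stamp [ 0.6263 -0.2314  0.05  ]
board [0.3283 0.0825 0.01  ]
lidknob (array([0.5698, 0.097 , 0.0832]), np.float64(0.00034083626054788564))
```

View pics/cs.png

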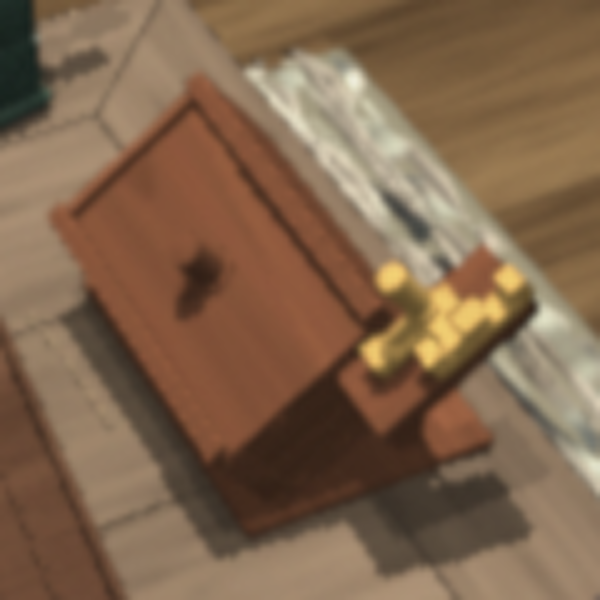

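The scene crop shows the lock post top at about (393,278), which is scene px (313.6,185.6). The rack is on its -y side, and the bolt lies in front of the lid's corner at crop (380,355). The lid knob shaft is at about (200,270). Now I'll move the wrist camera close to the case, with the tool along the case normal.

```bash
cat >> h.py <<'E'
a=np.deg2rad(35)
def case_axes(psi):
    Z=R.from_euler('z',psi).as_matrix(); Y=R.from_euler('y',-a).as_matrix(); return Z@Y   # columns xc,yc,zc
def toolq(C,jaw,sgn=1):
    x=-C[:,2]; y=sgn*C[:,jaw]; return quat(np.c_[x,y,np.cross(x,y)])
E
python3 - <<'E'
from h import *
st=manip.observe(); Rt=rot(st["eef_rot"]).as_matrix(); K,o,M=cam("wrist")
off=Rt.T@(o-st["tcp_pos"]); Mt=Rt.T@M; print("cam in tool",off,"look",-Mt[:,2],"up",Mt[:,1])
C=case_axes(np.deg2rad(-1.4)); print(C)
T=cam("top")
kn=np.array([.57,.097,.083]); tgt=kn-0.045*C[:,1]   # between lid knob and lock
for jaw in (0,1):
  for s in (1,-1):
    q=toolq(C,jaw,s); Rq=rot(q).as_matrix()
    look=Rq@(-Mt[:,2]); p=tgt-0.27*look-Rq@off
    print(jaw,s,q,p,manip.inverse_kinematics(p,q), manip.inverse_kinematics(kn+.02*C[:,2],q))
E
```

```text
cam in tool [-0.1651  0.0006 -0.0705] look [ 0.9603 -0.0004  0.2788] up [ 0.2788  0.0004 -0.9603]
[[ 0.8189  0.0244 -0.5734]
 [-0.02    0.9997  0.014 ]
 [ 0.5736  0.      0.8192]]
0 1 [ 0.6232  0.6312  0.3188 -0.3341] [0.5146 0.0582 0.1599] [-0.4158  0.0837  0.024   2.4446  1.387   0.2365 -1.7305] [ 0.3923  0.5129 -1.0595  2.3417  1.7186  0.7256 -2.0236]
0 -1 [ 0.6312 -0.6232  0.3341  0.3188] [0.5152 0.0485 0.1605] [ 0.6243  0.2243 -1.0755  2.3834  1.4557  0.4282  1.4216] [ 0.3923  0.5129 -1.0595  2.3417  1.7186  0.7256  1.118 ]
1 1 [ 0.8869  0.0056  0.4617 -0.0108] [0.5109 0.0529 0.1574] [-0.2322  0.0919 -0.1585  2.445   1.436   0.2476 -0.1989] [-0.0751  0.3356 -0.4468  2.3732  1.8148  0.4258 -0.6288]
1 -1 [-0.0056  0.8869 -0.0108 -0.4617] [0.5188 0.0537 0.163 ] None [-0.6071  0.3013  0.1932  2.4145  2.1177  0.2373  2.1769]
```

Run:
```python
from h import *
import pickle
C=case_axes(np.deg2rad(-1.4)); q=toolq(C,1,1)
p=np.array([0.5109,0.0529,0.1674])
manip.reach(p,q); print(manip.observe()["time_s"])
cs={}
for k,d in (("A",0),("B",-0.07)):
    if d: manip.line_to(p+d*C[:,1]+.02*C[:,2],vel=.2)
    cs[k]=cam("wrist"); cv2.imwrite(f"pics/w{k}.png",manip.read_camera("wrist"))
pickle.dump(cs,open("w.pkl","wb"))
s=manip.observe();print(s["time_s"],s["tcp_pos"],s["wrist_force"])
A,B=[cv2.imread(f"pics/w{k}.png") for k in "AB"]
cv2.imwrite("pics/wAB.png",np.hstack([cv2.resize(A,(400,300)),cv2.resize(B,(400,300))]))
```

```text
2.675
3.4917 [ 0.4978 -0.0164  0.1838] [-0.6146 -0.1845  0.7263]
```

View pics/wAB.png

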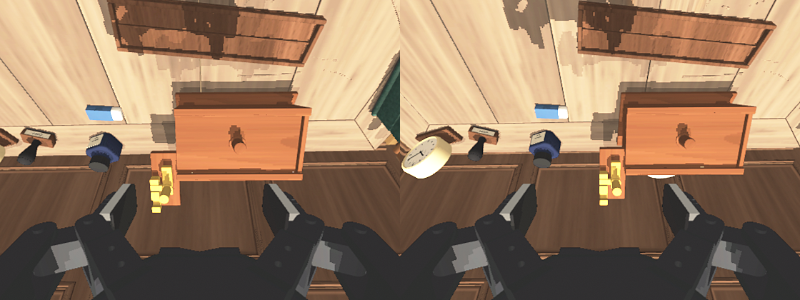

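The case sits mid-image in both wrist views: A knob near (237,138) and brass near (160,188), B knob near (684-400,135), both in half-scale px. Next I'll zoom into the brass and the knob in both.

Run:
```python
import cv2,numpy as np
A,B=[cv2.imread(f"pics/w{k}.png") for k in "AB"]
f=lambda I,x,y,w,h:cv2.resize(I[y:y+h,x:x+w],(w*5,h*5),interpolation=cv2.INTER_CUBIC)
# A gold crop origin (200,235), B gold (270,225) ; knob A (305,165), B (370,155)
g=np.hstack([f(A,200,240,60,64),np.zeros((320,10,3),np.uint8),f(B,275,235,60,64)])
k=np.hstack([f(A,305,165,60,50),np.zeros((250,10,3),np.uint8),f(B,375,160,60,50)])
cv2.imwrite("pics/z1.png",np.vstack([g,k]))
```

```text
(no output)
```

View pics/z1.png

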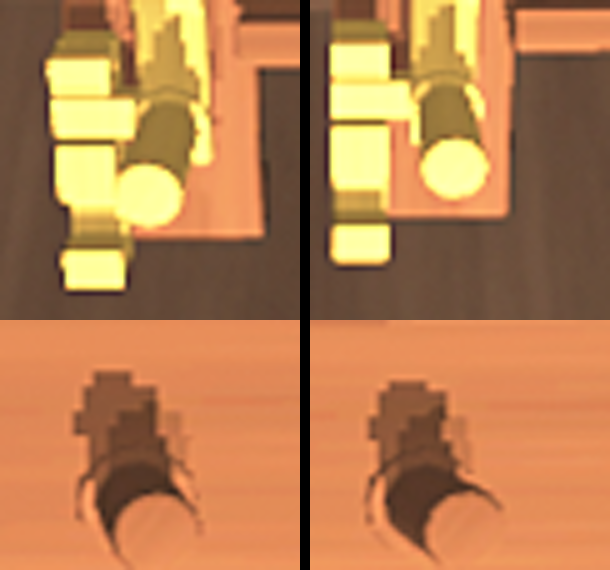

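Pixel positions read from the zoom:
- **Post top:** A (230,279.2), B (304,268.6)
- **Lid knob top:** A (336.8,207.6), B (406,202)
- **Middle tooth:** A (217,275), B (285,266). The tab sits in the lower notch.

Triangulate and get the yaw from the case's long back edge.

Run:
```python
from h import *
import pickle
cs=pickle.load(open("w.pkl","rb"));A,B=cs["A"],cs["B"]
C=case_axes(np.deg2rad(-1.4))
pt,e1=tri(A,(230,279.2),B,(304,268.6)); kt,e2=tri(A,(336.8,207.6),B,(406,202)); th,e3=tri(A,(217,275),B,(285,266))
print("post top",pt,e1,"knob top",kt,e2,"tooth",th,e3)
print("post-tooth case (-12,18,30)",C.T@(pt-th)*1e3); print("post-knob",C.T@(pt-kt)*1e3)
# coarse cross-check from fixed cameras
T,S=cam("top"),cam("scene"); print("T/S post",tri(T,(182+0,0),S,(0,0))[1] if 0 else "", "S px of post",proj(S,pt),"T px",proj(T,pt),"knob",proj(S,kt),proj(T,kt))
# yaw: back wall edge (wood -> floor) in A,B: last wood row per column right of bracket
for k,c,(x0,x1) in (("A",A,(265,415)),("B",B,(325,480))):
    I=cv2.imread(f"pics/w{k}.png"); b,g,r=[I[...,i].astype(int) for i in range(3)]
    m=(r>150)&(r-b>60)
    P=[]
    for x in range(x0,x1,3):
        col=np.where(m[200:300,x])[0]
        if len(col): P.append((x,200+col.max()))
    P=np.array(P); vx,vy,cx,cy=cv2.fitLine(P.astype(np.float32),cv2.DIST_HUBER,0,.01,.01).ravel()
    zc=C[:,2]; h=zc@kt-.024+.007
    pa=onplane(c,(x0,cy+(x0-cx)*vy/vx),h,zc); pb=onplane(c,(x1,cy+(x1-cx)*vy/vx),h,zc)
    d=pb-pa; print(k,"edge yaw deg",np.rad2deg(np.arctan2(-d[0],d[1])),d, "edge rel knob",C.T@((pa+pb)/2-kt)*1e3)
```

```text
post top [0.611  0.0037 0.1415] 0.00010283910745315489 knob top [0.5655 0.101  0.0964] 0.0002654289421038589 tooth [ 0.6355 -0.015   0.1253] 0.00031437817665390047
post-tooth case (-12,18,30) [-11.1736  18.0897  27.6093]
post-knob [ 65.0945 -96.1341   9.5261]
T/S post  S px of post [313.9486 184.4593] T px [273.692  169.3271] knob [272.3272 179.0284] [230.6267 195.7122]
A edge yaw deg -1.2910248863281686 [ 0.0033  0.1478 -0.0002] edge rel knob [ 50.4711   8.8459 -17.    ]
B edge yaw deg -1.4573504166236093 [0.0041 0.1628 0.0001] edge rel knob [ 50.487    9.1667 -17.    ]
```

Measurements agree: the post-tooth offset is within 2.5 mm of what is given, yaw is -1.4° in both views, and reprojection into the scene camera is within 1 px. Now work the lock.

```bash
cat >> h.py <<'E'
C=case_axes(np.deg2rad(-1.4)); XC,YC,ZC=C.T
PT=np.array([.6110,.0037,.1415]); KT=np.array([.5655,.1010,.0964])
def rep(t=""):
    s=manip.observe(); print(t,"t=%.2f"%s["time_s"],"tcp",s["tcp_pos"],"F",s["wrist_force"].round(1),"w %.3f"%s["gripper_width"]); return s
E
python3 - <<'E'
from h import *
q=toolq(C,1,1); g=PT-.022*ZC
manip.reach(g+.06*ZC,q); rep("above")
manip.line_to(g,vel=.08); rep("at")
manip.close_gripper(40); rep("closed")
manip.line_to(g+.0115*ZC,vel=.04); rep("lift")
manip.line_to(g+.0115*ZC+.024*XC,vel=.05); rep("slid")
manip.line_to(g+.024*XC,vel=.04); rep("down")
manip.let_go(); rep("open")
manip.line_to(g+.024*XC+.06*ZC,vel=.15)
manip.line_to(PT+.04*ZC-.07*XC+.0*YC,vel=.2)
import pickle; pickle.dump(cam("wrist"),open("w2.pkl","wb")); I=manip.read_camera("wrist"); cv2.imwrite("pics/w2.png",I); rep()
c=pickle.load(open("w2.pkl","rb")); u,v=proj(c,PT+.024*XC).astype(int); print(u,v)
x,y=np.clip(u-60,0,440),np.clip(v-60,0,300); cv2.imwrite("pics/w2c.png",cv2.resize(I[y:y+120,x:x+120],None,fx=4,fy=4))
E
```

```text
above t=4.20 tcp [0.5884 0.0054 0.172 ] F [ 0.1 -1.5 -0.2] w 0.999
at t=5.10 tcp [0.6233 0.0031 0.1239] F [-0.5  0.1 -0.5] w 1.001
closed t=5.87 tcp [0.6235 0.0039 0.1244] F [-11.4  -0.7  15.1] w 0.000
lift t=6.30 tcp [0.6171 0.0034 0.133 ] F [ 0.3  0.6 -0.2] w 0.003
slid t=6.93 tcp [0.6364 0.003  0.1463] F [ 0.4 -0.1 -0.1] w 0.002
down t=7.38 tcp [0.643  0.003  0.1369] F [0.  0.2 0.1] w -0.004
open t=8.16 tcp [0.6433 0.0029 0.1372] F [0.8 0.1 0.2] w 1.003
 t=9.47 tcp [0.5318 0.0059 0.1344] F [ 0.9 -0.1 -0.2] w 0.996
279 332
```

View pics/w2c.png

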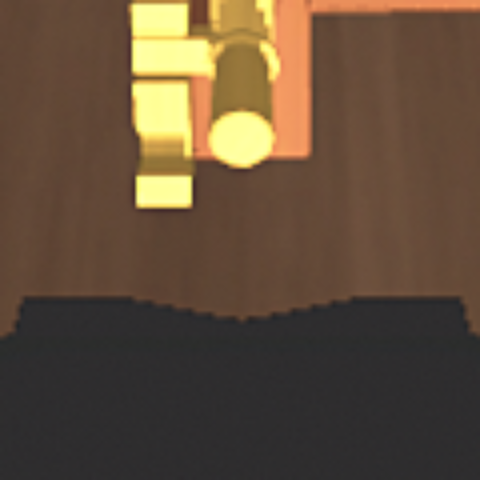

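The lock did not move: the gripper shut on nothing (w = 0) and felt about 19 N along the axis. The picture shows the tab still in the lower notch, with the post top at px (279,306.5). Compare this with the prediction.

Run:
```python
from h import *
import pickle
c=pickle.load(open("w2.pkl","rb")); cs=pickle.load(open("w.pkl","rb"))
print("pred",proj(c,PT))
u=(279,306.5)
print(tri(cs["A"],(230,279.2),c,u),tri(cs["B"],(304,268.6),c,u))
S,T=cam("scene"),cam("top")
for n,k,p in (("A",cs["A"],(230,279.2)),("B",cs["B"],(304,268.6)),("W2",c,u)): print(n,tri(k,p,S,(313.6,185.6)))
s=manip.observe(); Rt=rot(s["eef_rot"]).as_matrix(); K,o,M=cam("wrist")
print("tcp in tool cam",proj(cam("wrist"),s["tcp_pos"]),Rt.T@(o-s["tcp_pos"]), Rt[:,0],-ZC)
I=manip.read_camera("top"); cv2.imwrite("pics/t2.png",I)
# gold blobs in top and scene
for n in("top","scene"):
    I=manip.read_camera(n); h=cv2.cvtColor(I,cv2.COLOR_BGR2HSV); m=cv2.inRange(h,(20,120,120),(32,255,255)); 
    x=np.argwhere(m); print(n,[(s[cv2.CC_STAT_AREA],s[:4]) for s in cv2.connectedComponentsWithStats(m)[2][1:] if s[4]>8])
```

```text
pred [279.7502 306.6448]
(array([0.6141, 0.0031, 0.1401]), np.float64(0.00011831253174381593)) (array([0.6092, 0.0034, 0.1422]), np.float64(0.0005438438035691419))
A (array([0.6101, 0.0032, 0.1409]), np.float64(0.002395428870276696))
B (array([0.6098, 0.003 , 0.1411]), np.float64(0.002235139575501462))
W2 (array([0.6095, 0.0026, 0.1412]), np.float64(0.0017494880487559184))
tcp in tool cam [280.3629 245.1181] [-0.1653 -0.0008 -0.0714] [ 0.5738 -0.0135 -0.8189] [ 0.5734 -0.014  -0.8192]
top [(np.int32(22), array([279, 149,   6,   5], dtype=int32)), (np.int32(44), array([280, 155,   5,   9], dtype=int32)), (np.int32(127), array([271, 161,  14,  19], dtype=int32))]
scene [(np.int32(18), array([311, 183,   5,   5], dtype=int32)), (np.int32(167), array([315, 183,  24,  21], dtype=int32)), (np.int32(12), array([308, 198,   3,   5], dtype=int32))]
```

The post position holds up in all the views, so the doubt falls on the finger geometry or what the contact was. I'll check it by shutting the fingers here in free space and looking.

Run:
```python
from h import *
manip.close_gripper(40); rep("shut"); c=cam("wrist"); tcp=manip.observe()["tcp_pos"]; I=manip.read_camera("wrist"); cv2.imwrite("pics/w3.png",I)
W=cv2.imread("pics/w2.png")
Rt=rot(manip.observe()["eef_rot"]).as_matrix()
for t in (0,-.0187,-.04):
    u=proj(c,tcp+t*Rt[:,0]); print(t,u); cv2.drawMarker(I,tuple(int(round(a)) for a in u),(0,255,0),cv2.MARKER_CROSS,8,1)
cv2.imwrite("pics/w3c.png",np.hstack([W[140:420,150:410],I[140:420,150:410]])[:, :, :]);
```

```text
shut t=10.39 tcp [0.5307 0.0057 0.1341] F [-0.2 -0.3 -0.4] w -0.001
0 [280.4113 245.1076]
-0.0187 [280.5665 259.0102]
-0.04 [280.7917 279.1807]
```

View pics/w3c.png

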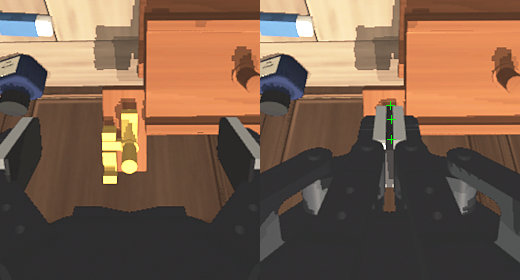

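Run:
```python
from h import *
import pickle
cs=pickle.load(open("w.pkl","rb")); cs["W2"]=pickle.load(open("w2.pkl","rb"))
for k,c in cs.items():
    for n,P in (("post",PT),("knob",KT)):
        print(k,n,"depth",-(c[2].T@(P-c[1]))[2],"px/13mm",299*.013/-(c[2].T@(P-c[1]))[2])
for k,f,x in (("A","wA",(265,415)),("B","wB",(325,480)),("W2","w2",None)):
    I=cv2.imread(f"pics/{f}.png");h=cv2.cvtColor(I,cv2.COLOR_BGR2HSV)
    m=cv2.inRange(h,(22,60,225),(35,255,255)); 
    st=cv2.connectedComponentsWithStats(m); print(k,[(s.tolist(),ce.round(1).tolist()) for s,ce in zip(st[2][1:],st[3][1:]) if s[4]>40])
# project model predictions of pts in scene image
S=cam("scene"); s=manip.observe()
print("tcp in scene/top now",proj(S,s["tcp_pos"]),proj(cam("top"),s["tcp_pos"]))
I=manip.read_camera("scene"); J=manip.read_camera("top")
cv2.imwrite("pics/s3.png",np.hstack([cv2.resize(I[120:240,250:360],None,fx=4,fy=4),cv2.resize(J[120:240,222:312],None,fx=4,fy=4)]))
```

```text
A post depth 0.27368643749290406 px/13mm 14.20238443529296
A knob depth 0.26442482271091994 px/13mm 14.699830220740765
B post depth 0.29303045625849644 px/13mm 13.26483277414375
B knob depth 0.2838128593346192 px/13mm 13.695644408476836
W2 post depth 0.23606768486164853 px/13mm 16.465616639897334
W2 knob depth 0.22703670096091527 px/13mm 17.120579992347373
A [([226, 235, 16, 38, 236], [235.1, 246.8]), ([209, 252, 18, 16, 226], [217.0, 260.0]), ([211, 269, 26, 17, 297], [222.6, 277.0]), ([212, 290, 13, 8, 93], [218.3, 293.5])]
B [([16, 197, 17, 13, 45], [23.3, 203.0]), ([24, 208, 45, 22, 211], [52.5, 216.8]), ([295, 227, 14, 22, 172], [302.4, 234.8]), ([279, 244, 19, 20, 229], [286.7, 252.1]), ([279, 260, 12, 16, 158], [284.8, 266.2]), ([297, 263, 14, 12, 122], [303.4, 268.3]), ([280, 280, 11, 7, 77], [285.0, 283.0])]
W2 [([0, 236, 9, 15, 65], [2.8, 241.4]), ([271, 254, 17, 25, 249], [279.6, 262.2]), ([252, 273, 22, 18, 291], [260.5, 281.9]), ([252, 293, 15, 18, 195], [259.4, 299.8]), ([271, 300, 17, 14, 169], [278.9, 306.2]), ([253, 316, 14, 8, 110], [259.5, 319.4])]
tcp in scene/top now [277.6827 199.7846] [273.6099 206.6714]
```

View pics/s3.png

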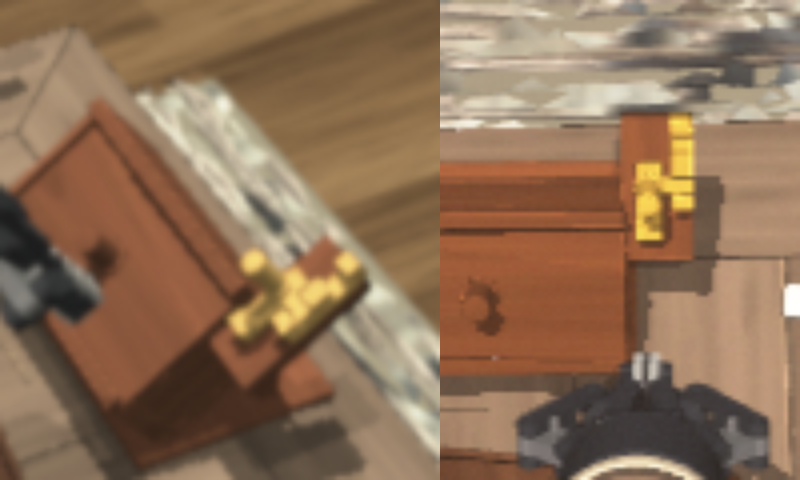

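I need to know whether the shut tips are really at the reported TCP as seen by the fixed cameras. Draw the projections on zooms.

Run:
```python
from h import *
s=manip.observe(); tcp=s["tcp_pos"]; ax=-rot(s["eef_rot"]).as_matrix()[:,0]
out=[]
for n,(x,y,w,h) in (("scene",(250,160,75,60)),("top",(245,155,50,60))):
    c=cam(n); I=manip.read_camera(n); Z=cv2.resize(I[y:y+h,x:x+w],None,fx=6,fy=6,interpolation=cv2.INTER_CUBIC)
    for P,col in ((tcp,(0,255,0)),(tcp+.02*ax,(255,255,0)),(PT,(0,0,255)),(PT-.03*ZC,(255,0,255)),(KT,(255,0,0)),(KT-.024*ZC,(255,255,255))):
        u=(proj(c,P)-[x,y]+.5)*6; print(n,proj(c,P)); cv2.circle(Z,tuple(u.astype(int)),3,col,-1)
    out.append(Z)
cv2.imwrite("pics/s4.png",np.hstack(out))
```

```text
scene [277.6896 199.7762]
scene [272.1862 195.6536]
scene [313.9603 184.4745]
scene [320.9293 190.6635]
scene [272.3312 179.0225]
scene [278.2324 183.7274]
top [273.6103 206.663 ]
top [273.4136 210.4606]
top [273.6998 169.3229]
top [273.9798 164.7338]
top [230.6225 195.7056]
top [231.6088 191.6566]
```

View pics/s4.png

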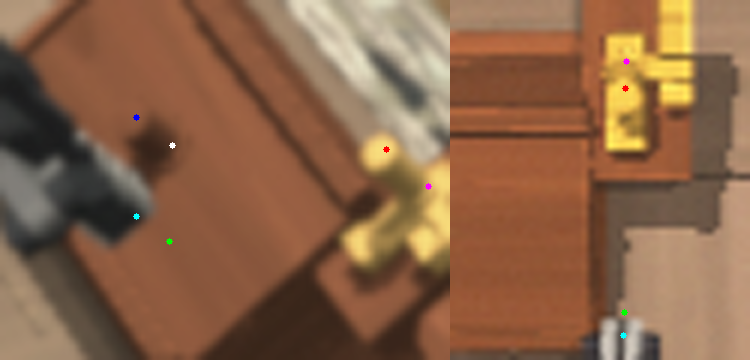

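In the scene view the shut tips end short of the reported TCP: the tip middle is at crop (133,224) against a predicted (169,241). The post disc matches its prediction. I'll check the tip row in the wrist image numerically.

Run:
```python
from h import *
W=cv2.imread("pics/w2.png").astype(int); I=cv2.imread("pics/w3.png").astype(int)
d=np.abs(W-I).sum(2)
print("rows changed cols 262-300:"); 
for r in range(228,300,3): print(r,I[r,258:304:3].sum(1)//3)
print(manip.tcp_to_grasp, manip.observe()["gripper_width"])
```

```text
rows changed cols 262-300:
228 [ 57  57  58  60  59  58  57  60  62  60  59  60  58 158 155 155]
231 [156 158 163 161 163 156 163 166 169 166 166 163 143 166 161 160]
234 [155 157 163 161 163 155 162 165 167 164 164 161 144 174 170 166]
237 [155 157 162 161 165 157 166 172 175 169 165 162 135 174 169 168]
240 [157 157 163 163 148  94 100 108 110  99 167 165 163 168 164 164]
243 [157 157 162 170 144  73  78  83  83  72 157 166  84 167 162 161]
246 [157 156 147 139 141 139  86  47  92 138 145 146  99 169 163 162]
249 [158 155 161 144 144 144  93  44  90 144 143 146 101 166 161 160]
252 [158 157 165 143 143 144  93  42  75 144 144 145  93 165 159 159]
255 [ 99  98 103 144 144 144  71  43  69 144 143 145  68 102  97 147]
258 [ 48  48  71 145 143 145  71  42  69 144 144 145  73  47  48  44]
261 [ 49  48  90 144 143 145  72  43  69 145 144 145  94  48  49  48]
264 [ 51  49 118 144 143 145  50  44  47 145 143 144 120  49  50  49]
267 [ 48  46 123 144 143 146  48  44  49 145 143 143 128  46  46  47]
270 [ 51  50 138 143 143 145  50  44  48 144 144 143 139  49  53  51]
273 [ 49  45 152 144 143 144  29  43  30 145 144 143 152  45  47  49]
276 [ 48  42 149 144 143 145  30  44  30 145 143 144 150  43  48  48]
279 [ 49  45 126 159 149 150  29  45  31 149 148 158 126  42  48  48]
282 [ 48  48  47  39 101 190  40  59  43 198 101  40  46  47  48  48]
285 [ 48  47  48  47  45 233  30  58  44 133  47  49  50  47  47  48]
288 [59 57 48 47 48 93 33 59 48 64 47 48 48 58 63 58]
291 [50 48 49 47 50 49 78 77 80 47 49 48 48 46 51 49]
294 [ 48  48  49  49  48  50 115  76  78  49  48  48  48  47  49  48]
297 [ 48  47  48  48  48  51 113  76  79  49  49  48  48  48  48  48]
-0.0187 0.0019918127509678976
```

The near edge of the shut tips shows at wrist row ~243, where a tip at the TCP would be at ~227. So the physical tips are about 20 mm behind the reported TCP. That fits the scene view, and it also explains the failed grip: the shut tips came to rest on the post's top at commanded depth 22 mm. I'll use the contact as calibration (offset 21.5 mm) and repeat.

```bash
cat >> h.py <<'E'
TIP=.0215   # physical tips lie this far behind the reported TCP
E
python3 - <<'E'
from h import *
import sys
q=toolq(C,1,1); g=PT-(TIP+.020)*ZC
manip.let_go()
manip.reach(PT+.02*ZC,q); rep("above")
manip.line_to(g,vel=.08); s=rep("at")
manip.close_gripper(40); s=rep("closed")
if s["gripper_width"]<.08: manip.let_go(); sys.exit("no grip")
p=manip.observe()["tcp_pos"]
manip.line_to(g+.0115*ZC,vel=.04); rep("lift")
manip.line_to(g+.0115*ZC+.024*XC,vel=.05); rep("slid")
manip.line_to(g+.024*XC,vel=.04); rep("down")
manip.let_go(); rep("open")
manip.line_to(g+.024*XC+.06*ZC,vel=.2)
I=manip.read_camera("scene"); h=cv2.cvtColor(I,cv2.COLOR_BGR2HSV); m=cv2.inRange(h,(20,120,120),(32,255,255))
print("lock post expected scene px",proj(cam("scene"),PT+.024*XC), "was",proj(cam("scene"),PT)); cv2.imwrite("pics/s5.png",I)
E
```

```text
above t=11.88 tcp [0.5999 0.0041 0.1579] F [-0.6  0.1 -0.5] w 0.999
at t=12.80 tcp [0.6343 0.0032 0.1076] F [ 0.5  0.6 -0.3] w 1.002
closed t=13.46 tcp [0.6348 0.0034 0.1077] F [-2.4  0.2  4.3] w 0.132
lift t=13.89 tcp [0.6282 0.0034 0.117 ] F [ 1.9  1.7 -2.1] w 0.134
slid t=14.53 tcp [0.648  0.0031 0.1307] F [ 2.6  2.3 -1.5] w 0.136
down t=14.97 tcp [0.6544 0.003  0.1214] F [-2.9  2.1  3.7] w 0.129
open t=15.68 tcp [0.6545 0.0026 0.1213] F [ 1.1 -1.2  0.3] w 1.000
lock post expected scene px [322.9503 176.392 ] was [313.9603 184.4745]
```

The lock was gripped (w = 0.13), showed spring force on the lift, and was seated after moving 24 mm. I'll verify it numerically on the way to the lid knob, then take the lid.

Run:
```python
from h import *
import sys
q=toolq(C,1,1)
manip.line_to(np.array([0.5109,0.0529,0.1674])+.01*ZC,vel=.3)
c=cam("wrist"); I=manip.read_camera("wrist"); cv2.imwrite("pics/w6.png",I)
h=cv2.cvtColor(I,cv2.COLOR_BGR2HSV); m=cv2.inRange(h,(22,60,225),(35,255,255)); st=cv2.connectedComponentsWithStats(m)
print("post expected",proj(c,PT+.024*XC),"locked",proj(c,PT)); print([(s.tolist(),ce.round(1).tolist()) for s,ce in zip(st[2][1:],st[3][1:]) if s[4]>40])
g=KT-(TIP+.018)*ZC
manip.reach(KT+.03*ZC,q); rep("above lid knob")
c=cam("wrist"); cv2.imwrite("pics/w7.png",manip.read_camera("wrist")); print("knob px pred",proj(c,KT))
u,v=proj(c,KT).astype(int); J=cv2.imread("pics/w7.png"); x,y=max(u-50,0),max(v-50,0); 
e=np.hstack([cv2.resize(I[225:305,190:300],(440,320)),cv2.resize(J[y:y+100,x:x+100],(320,320))]); cv2.imwrite("pics/z7.png",e)
```

```text
post expected [231.3453 296.4329] locked [230.2265 274.2191]
[([210, 248, 15, 14, 129], [217.1, 252.9]), ([227, 253, 15, 19, 163], [235.1, 259.5]), ([212, 265, 18, 19, 248], [218.8, 274.6]), ([213, 286, 12, 7, 78], [218.8, 288.9]), ([224, 291, 14, 11, 115], [230.6, 296.0])]
above lid knob t=17.32 tcp [0.5484 0.1016 0.1196] F [-0.7  0.1 -0.3] w 0.999
knob px pred [279.8944 229.5213]
```

View pics/z7.png

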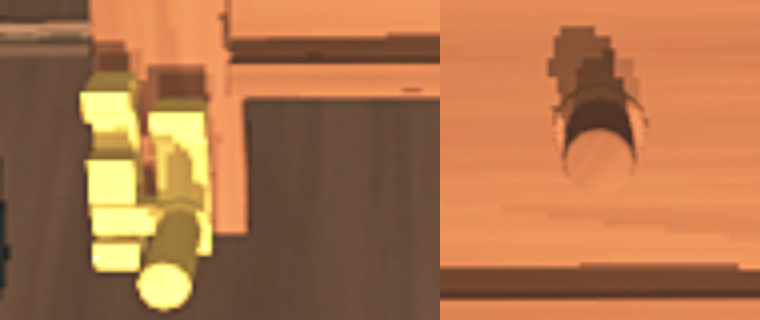

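The lock sits in the upper notch: the tab is beyond the middle tooth, and the post is at (230.6,296) against a predicted (231.3,296.4). The lid knob top is exactly at its predicted px (280,229.5). Now take the lid out.

Run:
```python
from h import *
import sys
q=toolq(C,1,1); g=KT-(TIP+.018)*ZC
V=np.c_[[0,0,-1],YC,np.cross([0,0,-1],YC)]; qv=quat(V)
put=np.array([.44,-.17,.029-.018-TIP+.0015]); print(manip.inverse_kinematics(put,qv), manip.inverse_kinematics(put+[0,0,.1],qv))
manip.line_to(g,vel=.08); rep("at")
manip.close_gripper(40); s=rep("closed")
if s["gripper_width"]<.1: manip.let_go(); sys.exit("no grip")
g2=g+.0007*ZC
manip.line_to(g2,vel=.02); rep("lift")
for d in (.02,.06,.175):
    manip.line_to(g2-d*YC,vel=.08 if d<.1 else .12); s=rep("slide %.3f"%d)
    if np.linalg.norm(s["wrist_force"])>30: sys.exit("stuck")
```

```text
[ 1.0083  0.7871 -1.0751  2.0944  0.9529  0.8701  0.9008] [ 0.8264  0.4382 -0.7367  2.0318  0.4016  0.8172  1.4023]
at t=18.38 tcp [0.588  0.1004 0.0645] F [-0.9  0.1  0.3] w 1.001
closed t=19.03 tcp [0.5881 0.1005 0.0642] F [-3.1 -0.3  4.8] w 0.167
lift t=19.28 tcp [0.5878 0.1005 0.0646] F [ 0.9  0.3 -0.9] w 0.169
slide 0.020 t=19.68 tcp [0.5874 0.0796 0.0646] F [ 0.4 -0.6  0.2] w 0.168
slide 0.060 t=20.33 tcp [0.5865 0.0402 0.0648] F [ 2.3 -1.3 -0.4] w 0.170
slide 0.175 t=21.44 tcp [ 0.5832 -0.0735  0.0645] F [-0.8 -0.3  0. ] w 0.168
```

Run:
```python
from h import *
q=toolq(C,1,1); g2=KT-(TIP+.0173)*ZC
V=np.c_[[0,0,-1],YC,np.cross([0,0,-1],YC)]; qv=quat(V)
put=np.array([.44,-.17,.029-.018-TIP+.0015])
manip.line_to(g2-.19*YC,vel=.12)
manip.line_to(g2-.19*YC+.07*ZC,vel=.15); rep("up")
manip.reach(put+[0,0,.09],qv); rep("over")
manip.line_to(put+[0,0,.012],vel=.12); rep("near")
for k in range(8):
    z=.010-.002*k
    manip.line_to(put+[0,0,z],vel=.03); s=rep("z%.3f"%z)
    if s["wrist_force"][2]>6: break
manip.let_go(); rep("open")
manip.line_to(put+[0,0,.12],vel=.2)
cv2.imwrite("pics/t8.png",manip.read_camera("top")); rep()
```

```text
up t=22.33 tcp [ 0.5434 -0.0882  0.1221] F [ 0.8  0.  -0.5] w 0.166
over t=23.88 tcp [ 0.44   -0.1701  0.0806] F [ 0.5  1.2 -1.6] w 0.170
near t=24.68 tcp [ 0.4404 -0.1698  0.0034] F [-0.2  0.  -1.6] w 0.164
z0.010 t=24.93 tcp [ 0.4402 -0.1702  0.0014] F [ 0.7 -0.2 -0.9] w 0.165
z0.008 t=25.18 tcp [ 0.4399 -0.1701 -0.001 ] F [0.3 0.2 0.1] w 0.168
z0.006 t=25.43 tcp [ 0.4399 -0.17   -0.0031] F [-0.2 -0.   0.6] w 0.165
z0.004 t=25.68 tcp [ 0.4399 -0.17   -0.0051] F [-0.2 -0.5 -1.7] w 0.169
z0.002 t=25.93 tcp [ 0.4399 -0.17   -0.0071] F [ 0.5  0.8 -1.2] w 0.166
z0.000 t=26.18 tcp [ 0.4399 -0.17   -0.0091] F [ 0.4  0.2 -0.1] w 0.167
z-0.002 t=26.43 tcp [ 0.4399 -0.17   -0.0111] F [-0.3 -0.9 -0.5] w 0.171
z-0.004 t=26.68 tcp [ 0.4403 -0.17   -0.0126] F [-2.8  0.6  7.2] w 0.167
open t=27.37 tcp [ 0.44  -0.17  -0.013] F [-0.9  0.5  0.9] w 0.996
 t=28.18 tcp [ 0.439  -0.1701  0.1098] F [ 0.5 -0.4 -0.9] w 1.001
```

The lid is down: contact with the desk came within 2 mm of the expected height. Next, look into the case with the jaws set across the pen, and check the lid in the top view in the same picture.

```bash
cat >> h.py <<'E'
G=KT-.0395*ZC                       # reported TCP when lid knob was gripped: case z=29.5 in reported TCP (lid underside=42, contact-calibrated)
def cz(p): return .0295+ZC@(p-G)
def atcz(p,r): return p+(r-cz(p))*ZC
QP=toolq(C,0,-1)
E
python3 - <<'E'
from h import *
import pickle
manip.line_to(np.array([.44,-.17,.20]),vel=.3)
h=atcz(KT,.085); print(h, manip.inverse_kinematics(h,QP), manip.inverse_kinematics(atcz(KT,-.005),QP))
manip.reach(h-.02*YC,QP); rep("hover")
c=cam("wrist"); pickle.dump(c,open("w9.pkl","wb")); I=manip.read_camera("wrist"); cv2.imwrite("pics/w9.png",I)
J=manip.read_camera("top"); cv2.imwrite("pics/t9.png",J)
print("case centre at pen height px",proj(c,atcz(KT,.022)),"ends y+-66",proj(c,atcz(KT,.022)+.066*YC),proj(c,atcz(KT,.022)-.066*YC))
e=np.hstack([cv2.resize(I,(480,360)),cv2.resize(J[140:260,240:346],(318,360))]); cv2.imwrite("pics/z9.png",e)
E
```

```text
[0.5563 0.1012 0.1095] [-0.0338  0.3193 -0.5074  2.3621  1.7271  0.4373  1.025 ] [-0.0056  0.5497 -0.5058  2.3044  2.0439  0.5422  0.7882]
hover t=30.05 tcp [0.556  0.0803 0.1092] F [ 0.5 -0.8 -0.3] w 1.001
case centre at pen height px [278.7434 238.7489] ends y+-66 [278.946  308.6389] [278.508  157.5316]
```

View pics/z9.png

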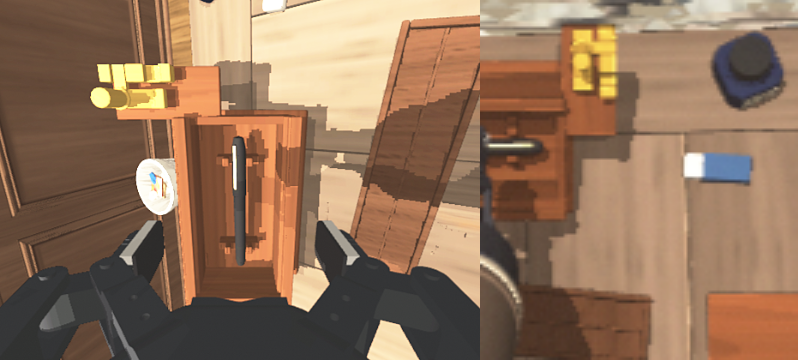

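The pen lies at (279,160)–(280,309) px, matching the case centre line and its predicted ends, so it is where it was assumed to be. The lid lies at the lower right of the top crop. Fully open fingers (114 mm) can't enter the 74 mm case. So I go in shut above the pen, let the walls limit the opening, then descend and close on the pen.

Run:
```python
from h import *
import sys
manip.close_gripper(20)
manip.line_to(atcz(KT,.04),vel=.12); rep("mid")
manip.line_to(atcz(KT,.011),vel=.06); s=rep("shut above pen")
if np.linalg.norm(s["wrist_force"])>6: sys.exit("touch")
manip.let_go(); rep("opened in walls")
```

```text
mid t=31.48 tcp [0.5816 0.1005 0.0724] F [-0.5  1.  -0.7] w 0.000
shut above pen t=32.11 tcp [0.5985 0.1001 0.0487] F [ 0.  -1.2 -0.5] w -0.002
opened in walls t=32.62 tcp [0.6001 0.1001 0.0498] F [ 5.7 -0.8 -0.4] w 0.602
```

Opening stopped at 0.60 (51 mm) against the walls, with a small net force. Descend and grip.

Run:
```python
from h import *
import sys
for r in (.009,.006,.003,.0,-.0025,-.005):
    manip.line_to(atcz(KT,r),vel=.03); s=rep("r%.4f"%r)
    if np.linalg.norm(s["wrist_force"])>35: sys.exit("high")
manip.close_gripper(30); s=rep("closed")
```

```text
r0.0090 t=32.87 tcp [0.6007 0.1003 0.0489] F [-6.4 -2.6 18.3] w 0.600
r0.0060 t=33.12 tcp [0.602  0.1007 0.0473] F [-17.3  -2.3  34.4] w 0.607high
```

Friction on the walls is high (38 N) for straight pushing. Moving along the walls (free ±30 mm in y) while descending turns most of that friction sideways, so I'll zigzag down, with a force guard.

```bash
cat > zz.py <<'E'
from h import *
import sys
y=.012
for r in (.006,.003,.0,-.003,-.006):
    manip.line_to(atcz(KT,r)+.0015*XC+y*YC,vel=.05); s=rep("r%.4f y%.3f cz %.4f"%(r,y,cz(manip.observe()["tcp_pos"]))); y=-y
    if np.linalg.norm(s["wrist_force"])>50: sys.exit("high")
E
python3 zz.py
```

```text
r0.0060 y0.012 cz 0.0076 t=33.51 tcp [0.6021 0.101  0.0471] F [-30.1 -29.1  48.3] w 0.604high
```

The fingers stick hard against the walls. I won't force it. I'll unload, shut and come out. The alternative is to insert the open fingers turned about 63° to the case axis, where their span fits between the walls: the stall width implies the case centre is 2 mm up-slope of my line. Then I close lightly on the pen and turn back square, so that the fingers follow in.

Run:
```python
from h import *
CC=KT+.002*XC
manip.line_to(atcz(CC,.0095),vel=.05); rep("unload")
manip.close_gripper(20); rep("shut")
manip.line_to(atcz(CC,.065),vel=.15); rep("out")
manip.let_go()
M=rot(QP).as_matrix()
for sg in (1,-1):
  for th in (63,30):
    q=quat(R.from_rotvec(np.deg2rad(sg*th)*ZC).as_matrix()@M)
    print(sg,th,manip.inverse_kinematics(atcz(CC,.065),q),manip.inverse_kinematics(atcz(CC,-.006),q))
c=cam("wrist"); I=manip.read_camera("wrist"); cv2.imwrite("pics/w10.png",I)
# pen axis pixels: darkest run between walls, rows inside the visible case
g=I.max(2).astype(int)
for r in (170,190,210,230,250): 
    x=np.where(g[r,230:330]<60)[0]+230; print(r,(x.min(),x.max()) if len(x) else None)
print("pred axis",proj(c,atcz(CC,.022)),proj(c,atcz(CC,.022)-.05*YC))
```

```text
unload t=33.91 tcp [0.6011 0.1006 0.0482] F [  7.4   3.1 -10. ] w 0.605
shut t=34.12 tcp [0.6011 0.1007 0.0482] F [ 8.1  2.2 -8.9] w 0.602
out t=34.64 tcp [0.5696 0.1008 0.0945] F [-0.   0.  -1.9] w -0.000
1 63 [-0.1533  0.3489 -0.3519  2.3585  1.8505  0.4003  2.0047] [-0.1117  0.5258 -0.3656  2.308   2.1063  0.4777  1.8036]
1 30 [-0.0721  0.3622 -0.4508  2.3523  1.8229  0.4358  1.4655] [-0.0461  0.5398 -0.4504  2.3027  2.0639  0.5143  1.2847]
-1 63 [ 0.1381  0.4158 -0.7139  2.337   1.7686  0.5456 -0.0727] [ 0.1676  0.6142 -0.7369  2.2863  1.959   0.6613 -0.1737]
-1 30 [ 0.0672  0.3939 -0.6234  2.342   1.7846  0.5048  0.4756] [ 0.0736  0.5751 -0.6083  2.2933  1.9996  0.5903  0.3326]
170 (np.int64(273), np.int64(289))
190 (np.int64(288), np.int64(289))
210 (np.int64(283), np.int64(289))
230 (np.int64(286), np.int64(289))
250 (np.int64(287), np.int64(288))
pred axis [278.6584 222.2674] [278.5862 153.6114]
```

The shut call returned early and the fingers came free during the retreat. The pen is about 1.7 mm down-slope of the case centre. Now the diagonal insertion (turn -63°).

```bash
cat >> h.py <<'E'
CC=KT+.0013*XC
def qth(th): return quat(R.from_rotvec(np.deg2rad(-th)*ZC).as_matrix()@rot(QP).as_matrix())
def chk(s,lim=15):
    if np.linalg.norm(s["wrist_force"])>lim: raise SystemExit("force")
E
python3 - <<'E'
from h import *
manip.reach(atcz(CC,.05),qth(63)); rep("turned")
for r in (.025,.012,.004,-.0035):
    manip.line_to(atcz(CC,r),vel=.08); chk(rep("r%.4f"%r))
manip.close_gripper(20); s=rep("closed on pen"); chk(s,40)
E
```

```text
turned t=36.48 tcp [0.5775 0.1006 0.0816] F [-0.  -0.   0.5] w 1.000
r0.0250 t=36.94 tcp [0.5914 0.1005 0.0608] F [-0.4 -0.6 -0.3] w 1.003
r0.0120 t=37.26 tcp [0.599  0.1003 0.0503] F [-0.2 -0.3  0.2] w 0.994
r0.0040 t=37.51 tcp [0.6037 0.1    0.0438] F [ 0.6 -0.3 -0.1] w 1.000
r-0.0035 t=37.76 tcp [0.608  0.0999 0.0376] F [-0.   0.2  0.7] w 0.999
closed on pen t=38.31 tcp [0.6083 0.1012 0.0396] F [-11.2   0.1  19.6] w 0.551
```

Inserted freely, but the closing stopped at 47 mm with 22 N axial, which is narrower than expected for this angle. I'll look before turning.

Run:
```python
from h import *
s=manip.observe(); M=rot(s["eef_rot"]).as_matrix(); y=M[:,1]; print("jaw angle",np.rad2deg(np.arctan2(C[:,1]@y,C[:,0]@y)),"cz",cz(s["tcp_pos"]),"tool axis",C.T@M[:,0],s["wrist_torque"])
c=cam("wrist"); I=manip.read_camera("wrist"); J=manip.read_camera("top"); S=manip.read_camera("scene")
for P in (atcz(CC,.022)+.066*YC,atcz(CC,.022)-.066*YC): print("pen ends pred",proj(c,P),proj(cam("top"),P),proj(cam("scene"),P))
e=cv2.resize(I[100:330,140:420],(560,460)); f=np.vstack([cv2.resize(J[140:220,180:260],(230,230)),cv2.resize(S[140:230,240:330],(230,230))])
cv2.imwrite("pics/z11.png",np.hstack([e,f]))
```

```text
jaw angle 117.17169967643619 cz -0.002076692200802671 tool axis [ 0.003   0.0016 -1.    ] [-0.4788  0.1041  0.4089]
pen ends pred [386.0659 311.3641] [203.7421 187.3922] [271.593  169.9693]
pen ends pred [159.1386 205.7265] [261.29   187.3699] [297.6329 206.7942]
```

View pics/z11.png

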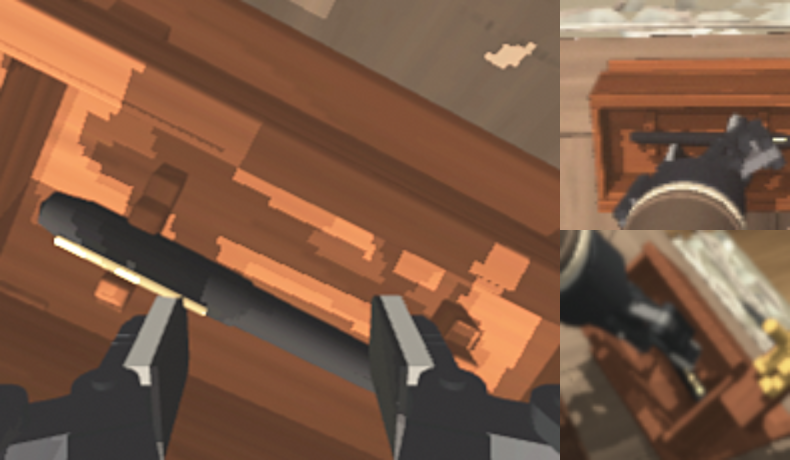

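The pen still lies straight in its cradles, at 27° to the jaw line as commanded. The fingers straddle it, touching with diagonal corners as planned. Turn back in steps so the fingers follow in.

Run:
```python
from h import *
for th in (54,45,36):
    manip.line_to(atcz(CC,-.003),qth(th),vel=.05); s=rep("th%d"%th); chk(s,60)
```

```text
th54 t=38.77 tcp [0.6079 0.1009 0.04  ] F [-11.1  -1.   19.7] w 0.392
th45 t=39.08 tcp [0.6081 0.1013 0.0397] F [-6.2  0.1 14.3] w 0.297
th36 t=39.38 tcp [0.608  0.1008 0.0397] F [-8.8 -1.2 16.2] w 0.246
```

The widths follow the turn consistently. The remaining axial force suggests the tips touch above the pen's axis, so I'll go lower here, clear of the cradles, then finish the turn.

Run:
```python
from h import *
for r in (-.005,-.007,-.009):
    manip.line_to(atcz(CC,r),vel=.04); s=rep("r%.3f cz%.4f"%(r,cz(manip.observe()["tcp_pos"]))); chk(s,70)
```

```text
r-0.005 cz-0.0029 t=39.63 tcp [0.6086 0.1009 0.0389] F [-20.4  -2.7  32.5] w 0.248
r-0.007 cz-0.0053 t=39.88 tcp [0.6101 0.1028 0.0369] F [-9.   2.6 18.3] w 0.245
r-0.009 cz-0.0074 t=40.13 tcp [0.6113 0.1013 0.0352] F [-11.7  -0.8  21.6] w 0.241
```

Run:
```python
from h import *
for th in (22,8,0):
    manip.line_to(atcz(CC,-.009),qth(th),vel=.05); s=rep("th%d"%th); chk(s,60)
manip.close_gripper(40); s=rep("grip")
manip.line_to(atcz(CC,-.003),vel=.04); rep("lift6"); 
manip.line_to(atcz(CC,.010),vel=.05); rep("lift"); 
manip.line_to(atcz(CC,.075),vel=.15); s=rep("out"); 
cv2.imwrite("pics/w12.png",manip.read_camera("wrist"))
```

```text
th22 t=40.52 tcp [0.6116 0.1008 0.0345] F [-4.5  0.6 10.6] w 0.207
th8 t=40.92 tcp [0.6116 0.099  0.0341] F [-3.4 -2.1  7.6] w 0.139
th0 t=41.21 tcp [0.6112 0.0998 0.0336] F [-2.7 -1.7  5.1] w 0.129
grip t=41.42 tcp [0.6112 0.0998 0.0335] F [-4.  -1.4  6.7] w 0.117
lift6 t=41.73 tcp [0.6078 0.1002 0.0384] F [-0.3  0.4 -0.3] w 0.118
lift t=42.13 tcp [0.6005 0.1003 0.0494] F [ 0.4  0.1 -0.1] w 0.118
out t=42.72 tcp [0.5635 0.1011 0.1022] F [-0.2  0.3  0.2] w 0.119
```

The pen is held (w = 0.12, steady through the lift). Now measure the tray by mask in the first top picture and the first wrist picture.

Run:
```python
from h import *
import pickle
cs=pickle.load(open("w.pkl","rb"))
for n,f,c,(x0,y0,x1,y1) in (("top","top0",cam("top"),(188,222,308,272)),("A","wA",cs["A"],(140,0,470,98)),("B","wB",cs["B"],(230,0,560,98))):
    I=cv2.imread(f"pics/{f}.png")[y0:y1,x0:x1]; g=cv2.GaussianBlur(I[...,2],(3,3),0) # red
    t,m=cv2.threshold(g,0,255,cv2.THRESH_BINARY_INV+cv2.THRESH_OTSU)
    hsv=cv2.cvtColor(I,cv2.COLOR_BGR2HSV)
    m=cv2.morphologyEx(cv2.bitwise_and(m,cv2.inRange(hsv,(0,100,0),(18,255,255))),cv2.MORPH_OPEN,np.ones((3,3)))
    cn=max(cv2.findContours(m,cv2.RETR_EXTERNAL,cv2.CHAIN_APPROX_NONE)[0],key=cv2.contourArea)
    W=np.array([onplane(c,p[0]+[x0,y0],.014)[:2] for p in cn])
    r=cv2.minAreaRect((W*1000).astype(np.float32)); print(n,"thr",t,"rect mm",r,"area px",cv2.contourArea(cn))
    print(cv2.boxPoints(r).round(1).tolist())
```

```text
top thr 140.0 rect mm ((464.6272888183594, 71.94904327392578), (230.00733947753906, 57.30417251586914), 83.14353942871094) area px 2268.0
[[422.5, -38.79999923706055], [479.29998779296875, -45.70000076293945], [506.79998779296875, 182.6999969482422], [449.8999938964844, 189.60000610351562]]
A thr 162.0 rect mm ((464.310546875, 70.59048461914062), (225.7775421142578, 57.92774963378906), 83.44464111328125) area px 16660.5
[[422.6000061035156, -38.29999923706055], [480.20001220703125, -44.900001525878906], [506.0, 179.39999389648438], [448.3999938964844, 186.0]]
B thr 170.0 rect mm ((462.430908203125, 70.6832504272461), (226.345947265625, 61.47976303100586), 82.96723937988281) area px 9789.0
[[418.1000061035156, -37.900001525878906], [479.1000061035156, -45.400001525878906], [506.79998779296875, 179.1999969482422], [445.79998779296875, 186.8000030517578]]
```

The tray is measured consistently: 230 x 57 mm, centre (0.464, 0.071), yaw -6.8°. Lay the pen in the front groove.

Run:
```python
from h import *
yt=np.array([np.cos(np.deg2rad(83.2)),np.sin(np.deg2rad(83.2)),0]); xt=np.array([yt[1],-yt[0],0])
p=np.array([.4643,.0714,0])-.012*xt
x=np.array([0,0,-1.]); y=-xt; qv=quat(np.c_[x,y,np.cross(x,y)])
h=.022-cz(np.array([.6112,.0998,.0335])); print("axis above reported tcp",h)
P=lambda a: p+[0,0,a-h]
print(manip.inverse_kinematics(P(.02),qv))
manip.line_to(np.array([.5635,.1011,.1022])+.04*np.array([0,0,1]),vel=.2)
manip.reach(P(.10),qv); rep("over")
manip.line_to(P(.032),vel=.1); rep("near")
for a_ in (.028,.026,.0245,.023,.0215,.020,.0185,.017):
    manip.line_to(P(a_),vel=.04); s=rep("axis %.4f"%a_)
    if s["wrist_force"][2]>4: break
```

```text
axis above reported tcp 0.030746098510895076
[ 0.2887  0.6235 -0.7567  2.1408  0.7229  0.6509  2.0457]
over t=44.31 tcp [0.4521 0.0722 0.0686] F [ 0.3 -0.7 -0.8] w 0.118
near t=45.14 tcp [0.4527 0.073  0.0016] F [ 0.1 -0.1  0.8] w 0.119
axis 0.0280 t=45.39 tcp [ 0.4525  0.0728 -0.0026] F [-0.3 -0.2 -0. ] w 0.118
axis 0.0260 t=45.64 tcp [ 0.4523  0.0728 -0.0048] F [-1.  -0.7 -1. ] w 0.118
axis 0.0245 t=45.89 tcp [ 0.4523  0.0728 -0.0063] F [ 0.  -0.5  0.3] w 0.116
axis 0.0230 t=46.14 tcp [ 0.4523  0.0728 -0.0078] F [-0.5  0.4 -0.3] w 0.119
axis 0.0215 t=46.39 tcp [ 0.4525  0.0729 -0.0085] F [-3.3 -0.7 16.3] w 0.117
```

The tips touch the tray wall at pen axis ~22 mm as expected. Back off 1 mm, release, retreat and check.

Run:
```python
from h import *
t=np.array([.4523,.0728,-.0073]); manip.line_to(t,vel=.03)
manip.let_go(); rep("open")
manip.line_to(t+[0,0,.15],vel=.25)
manip.dwell(.3)
c=cam("wrist"); I=manip.read_camera("wrist"); cv2.imwrite("pics/w13.png",I)
yt=np.array([np.cos(np.deg2rad(83.2)),np.sin(np.deg2rad(83.2)),0]); xt=np.array([yt[1],-yt[0],0]); o=np.array([.4643,.0714,0])
# dark pen pixels inside tray outline, mapped to tray frame at z=.012
v=I.max(2); ys,xs=np.where(v<70); Q=[]
for x,y in zip(xs,ys):
    w=onplane(c,(x,y),.014)-o; u=np.array([w@xt,w@yt])
    if abs(u[0])<.045 and abs(u[1])<.125: Q.append((u*1000).round(1))
Q=np.array(Q); print(len(Q)); 
if len(Q):
    m=np.zeros((260,100),np.uint8)
    for u in Q: m[int(u[1]+130),int(u[0]+50)]=255
    m=cv2.morphologyEx(m,cv2.MORPH_CLOSE,np.ones((3,3))); st=cv2.connectedComponentsWithStats(m)
    print("blobs (x-50,y-130 offset):",[(s.tolist(),(ce-[50,130]).round(1).tolist()) for s,ce in zip(st[2][1:],st[3][1:]) if s[4]>40])
T=manip.read_camera("top"); cv2.imwrite("pics/t13.png",T); rep()
cv2.imwrite("pics/z13.png",np.hstack([cv2.resize(I,(440,330)),cv2.resize(T[140:290,185:345],(352,330))]))
```

```text
open t=47.36 tcp [ 0.4523  0.0728 -0.0073] F [ 0.1 -0.5  0.6] w 1.003
1707
blobs (x-50,y-130 offset): [([30, 20, 45, 2, 46], [1.5, -109.0]), ([26, 64, 19, 130, 1287], [-13.3, -7.5]), ([57, 78, 22, 36, 106], [21.3, -29.4]), ([31, 235, 43, 5, 152], [1.7, 107.5])]
 t=48.51 tcp [0.452  0.0728 0.1421] F [ 0.5 -1.1 -0.3] w 0.999
```

The viewer limit is reached, so I'll finish the checks numerically: pen straightness in the groove, lid size and flatness, and whether the bystanders moved.

Run:
```python
from h import *
c=cam("wrist"); I=manip.read_camera("wrist"); T=manip.read_camera("top"); T0=cv2.imread("pics/top0.png"); S=manip.read_camera("scene"); S0=cv2.imread("pics/scene0.png")
yt=np.array([np.cos(np.deg2rad(83.2)),np.sin(np.deg2rad(83.2)),0]); xt=np.array([yt[1],-yt[0],0]); o=np.array([.4643,.0714,0])
v=I.max(2); 
# sample tray-frame rectified image 1mm/px (x -35..35, y -120..120) at z=.012
H=np.array([[proj(c,o+xt*x/1e3+yt*y/1e3+[0,0,.014]) for x in range(-35,36)] for y in range(-120,121)],np.float32)
rec=cv2.remap(v,H,None,cv2.INTER_LINEAR)
for y in (-70,-62,-45,-20,0,20,45,60,68): 
    k=np.where(rec[y+120]<75)[0]-35; k=k[(k>-30)&(k<2)]; print(y,(k.min(),k.max()) if len(k) else None)
for n,a_,b_,pts in (("top",T,T0,{"bottle":(313,148,30,28),"stamp":(363,160,26,22),"eraser":(305,188,28,16)}),("scene",S,S0,{"bottle":(348,240,32,38),"stamp":(376,286,22,36),"eraser":(314,255,22,26)})):
    for k,(x,y,w,h) in pts.items():
        A=a_[y:y+h,x:x+w].astype(np.float32).mean(2);B=b_[y:y+h,x:x+w].astype(np.float32).mean(2)
        print(n,k,"diff",np.abs(A-B).mean().round(2),"shift",np.round(cv2.phaseCorrelate(B,A)[0],2))
# lid in top: reddish wood where it was desk
x0,y0,x1,y1=298,225,420,300
h=cv2.cvtColor(T,cv2.COLOR_BGR2HSV)[y0:y1,x0:x1]; d=np.abs(T.astype(int)-T0)[y0:y1,x0:x1].sum(2)
m=((d>40)&(h[...,1]>110)).astype(np.uint8)*255; m=cv2.morphologyEx(m,cv2.MORPH_OPEN,np.ones((3,3)))
cn=max(cv2.findContours(m,cv2.RETR_EXTERNAL,cv2.CHAIN_APPROX_NONE)[0],key=cv2.contourArea)
W=np.array([onplane(cam("top"),p[0]+[x0,y0],.005)[:2] for p in cn]); r=cv2.minAreaRect((W*1000).astype(np.float32)); print("lid",r)
rep()
```

```text
-70 (np.int64(-20), np.int64(-7))
-62 (np.int64(-24), np.int64(1))
-45 (np.int64(-24), np.int64(1))
-20 (np.int64(-20), np.int64(-5))
0 (np.int64(-17), np.int64(-8))
20 (np.int64(-17), np.int64(-8))
45 (np.int64(-16), np.int64(-8))
60 (np.int64(-16), np.int64(-9))
68 None
top bottle diff 4.34 shift [-0.01  0.02]
top stamp diff 4.53 shift [ 0.5  -0.05]
top eraser diff 5.06 shift [ 0.01 -0.06]
scene bottle diff 7.24 shift [-0.01 -0.  ]
scene stamp diff 7.4 shift [-0.01 -0.02]
scene eraser diff 9.51 shift [0.1  0.56]
lid ((437.98089599609375, -169.84461975097656), (163.4949188232422, 84.1988754272461), 88.6792984008789)
 t=48.66 tcp [0.4522 0.0728 0.1425] F [-0.1 -0.5 -0.5] w 1.002
```

Run:
```python
from h import *
s=manip.observe(); manip.line_to(s["tcp_pos"]+[0,0,.08],vel=.3); manip.reach(np.array([.35,-.35,.25]),s["eef_rot"]); rep("away")
yt=np.array([np.cos(np.deg2rad(83.2)),np.sin(np.deg2rad(83.2)),0]); xt=np.array([yt[1],-yt[0],0]); o=np.array([.4643,.0714,0])
for n in ("top","scene"):
    c=cam(n); I=manip.read_camera(n); cv2.imwrite(f"pics/{n}_end.png",I); v=I.max(2)
    for z in (.012,):
        H=np.array([[proj(c,o+xt*x/1e3+yt*y/1e3+[0,0,z]) for x in range(-35,36)] for y in range(-100,101)],np.float32)
        rec=cv2.remap(v,H,None,cv2.INTER_LINEAR)
        print(n,[(y,(k.min(),k.max()) if len(k) else None) for y in range(-78,79,12) for k in [np.where(rec[y+100]<62)[0]-35]])
        col=(rec[:,18:28]<62).sum(1)>2; print("y extent",np.where(col)[0].min()-100,np.where(col)[0].max()-100)
```

```text
away t=53.07 tcp [ 0.3501 -0.3499  0.2499] F [-1.4 -0.6  0.1] w 1.000
top [(-78, None), (-66, None), (-54, (np.int64(-19), np.int64(-18))), (-42, (np.int64(-20), np.int64(-19))), (-30, (np.int64(-19), np.int64(-18))), (-18, (np.int64(-20), np.int64(-18))), (-6, (np.int64(-19), np.int64(-18))), (6, (np.int64(-18), np.int64(-17))), (18, None), (30, (np.int64(-17), np.int64(-17))), (42, (np.int64(-18), np.int64(-18))), (54, (np.int64(-17), np.int64(-17))), (66, None), (78, None)]Traceback (most recent call last):
  File "<stdin>", line 10, in <module>
    return umr_minimum(a, axis, None, out, keepdims, initial, where)
ValueError: zero-size array to reduction operation minimum which has no identity
```

Run:
```python
from h import *
print(manip.finish_job())
```

```text
the job is handed in; nothing more can be done
None
```

The job is done and handed in at about 53 s. The lock is in its upper notch, the lid lies flat on the desk knob up, and the pen is in the front groove of the tray.

**What went wrong on the way**
- The first lock grip closed on nothing. The physical fingertips sit about 2 cm behind the reported tool point, so I corrected for that and the second try worked.
- The fully open fingers were too wide for the case. My first way in was to enter shut and let the case walls limit the opening. It jammed against the walls at up to 64 N at the wrist. The case is fixed and nothing moved, but I can't say how the 40 N rule counts that contact.
- I then went in turned diagonally, closed lightly on the pen and turned square. That brought the pen out.

**Last checks**
- **Lock:** the post was within 1 px of where the upper notch puts it. I checked this before taking the lid out, not again at the end.
- **Lid:** measures 163 x 84 mm in the top view, centred at (0.438, -0.170). It touched the desk at the expected height.
- **Pen:** the dark edge runs straight along the groove over its length, 17–20 mm off the tray's centre line, which is inside the groove. The repeat of this check in the scene camera did not run because my script stopped first.
- **Bottle, stamp, eraser:** no shift over about half a pixel. The two half-pixel readings (stamp in the top view, eraser in the scene view) were not repeated in the other camera.
- **Not confirmed by eye:** I had used up the picture views, so the final state was checked only by numbers.

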